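# Index the engraving turntable by four clicks and lock it

## Robot

A 7-joint arm with a two-finger parallel gripper is mounted at the origin on a cart in front of the work surface, level with it; the furniture and walls round the work are solid. World frame = base frame: x ahead of the robot, y to its left, z up, the work surface at z = 0. Lengths are in m, angles in rad, forces in N, time in s.
With the tool pointing down it reaches from about 0.425 to 0.95 m from the base axis. Payload 4.7 kg.
Tool frame: the origin (TCP) lies where the fingers leave the gripper's body, on its centre line; the fingertips stand 73 mm ahead of it and the grasp point (between the pads) lies 54 mm ahead of it; z points along the fingers, y is the line along which they close (so a half turn about z gives the same grasp; the last joint's range is limited). The gripper opens to 85 mm and grips with 20 to 120 N. Pads are 22 mm wide; open, the fingers measure 114 mm over their backs; the gripper's body (76 mm by 85 mm) begins 54 mm behind the grasp point. The pads swing forward as they close: fully open they stand 13 mm farther back than shut.
Start: joints at [-1.315, 0.469, -0.049, 1.532, 0.024, 1.141, -0.082], TCP at [0.19, 0.648, 0.304] pointing down, gripper open.
Joint ranges: [-2.59, 2.59], [-0.33, 1.99], [-1.39, 1.29], [0.1, 2.45], [-1.04, 4.18], [0.21, 1.99], [-2.66, 2.66]. Speed limits (rad/s): [2.57, 2.57, 3.14, 3.14, 3.14, 3.14, 3.14].

## Interface

Orientations are given as a unit quaternion [w, x, y, z].
In Python, from plant import readout, viewer, arm gives the robot as it stands.
- The arm moves only by the tool arm_command, never from a script. Its argument "rows" is a list of rows, each a list of 4 numbers: the shift along the world's x, y, z in cm, then the turn about the world's z in rad. In form: [[dx, dy, dz, turn], ...]. A call has 1 to 12 rows; each row shifts and turns the commanded pose from where the row before left it; what a row does not reach is not made up. A row lasts 1/8 s, in which the tool goes at most 62.5 mm and 10.7 degrees, less where a joint would pass 70% of its speed; a pose out of reach is approached as far as the arm can. A call with a gripper value outside its range is refused whole. "hand" is the finger opening in cm, from 0 to 8.54, set as the call begins (left out, the last holds). The fingers move at their own pace and stop on an object; "newtons" is the grip in N (left out, the last holds). Time passes only in rows, so rows that do not move let the fingers close. It gives the time, the measured TCP pose, the force, the opening and the grip force at its end, in the units of the state.
- readout.state(): the state, without advancing time (a new reading comes with each control period).
- viewer.snapshot(name): name is "scene" or "top" or "wrist"; returns a dict with "img" (420x560x3 uint8, red, green, blue), "K" (3x3 intrinsics, pixels), "R" (3x3) and "t" (3): a world point X has camera coordinates R X + t. Camera axes: x right, y down, z forward; pixel columns grow to the right and rows downward; lengths in m; the calibration is good to about 2 mm. A picture is of the moment at which its call begins. There is no depth.
- arm.hand_in(): hands the job in; it is judged then, once.
The state is a dict: "time_s": time; "joint_positions": joint angles; "qd": joint speeds; "joint_efforts": joint torques, N m; "position": TCP position; "tcp_rot": TCP orientation; "contact_force": force on the tool from outside, world axes, zero at the start; "torque": the same for the moment, N m; "width": finger opening in m; "gripper_force": force on a finger pad.
Only numpy, scipy, OpenCV 4.12 (cv2) and the standard library are available. Lean on these libraries where they do the work, as an engineer would, in place of code of your own. Each camera call takes 0.05 s, during which the arm holds its last target. There are 200 camera calls.

## Task

The pebble pendant on the indexing turntable is ready for its next side: with a fingertip, push the turntable round clockwise (seen from above; its two upright pegs are there to push on) by exactly four clicks, neither starting off the wrong way nor going past the fourth click. Once it rests in the fourth click, press the black lock plunger beside it all the way down. Pinch and lift nothing; leave the pendant lying between its pins and every other object where it is.

Things in the scene. Friction and masses are not known exactly. Their poses are not given: they have to be found in the camera images.
- plate_center (a point): Centre of the upper face of the turntable's plate, on its vertical axis, 44 mm above the bench. Its frame is fixed to the fixture, not the plate: -x points to the spring pawl, -y to the lock plunger, z up. The plate is a scalloped aluminium disc with 16 lobes, 142 mm over the lobes, 14 mm thick.
- peg_left (a point): Top centre of one of the two upright round steel pegs on the plate. Both are 12 mm in diameter (16 mm in the lowest 4 mm), stand 56 mm from the plate's axis and reach from the plate's upper face (44 mm above the bench) to 70 mm above the bench. This one is on the fixture's +y side at the start and goes round with the plate.
- peg_right (a point): Centre of the top end of the other, identical peg, facing it across the axis, on the fixture's -y side at the start; it goes round with the plate.
- index_plate (a joint): Angle of the plate, rad, about 0 at the start, growing clockwise seen from above. A spring pawl holds it in 16 stops a turn, 0.3927 rad (22.5 deg) apart; the start is a stop, four clicks end at 1.571. A peg needs about 5 N to climb out of a stop; from half-way (0.196 rad) on, the plate jumps ahead of the finger into the next stop by itself and stays. No end stop.
- plunger_top (a point): Centre of the top of the lock plunger, a black mushroom head 30 mm in diameter on an upright post on the fixture's board; 64 mm above the bench when up.
- lock_plunger (a joint): Travel of the lock plunger, m: 0 up, 0.008 fully down. It moves straight down against about 4 N of friction and stays where it is pushed.
- pendant_stone: White pebble pendant with a wire loop, 38 x 78 mm, 15 mm high, loose in the middle of the plate between six brass pins 9 mm high (all within 30 mm of the axis); it turns with the plate. Origin at the centre of its underside, 10 mm from the plate's axis; y along its length to the loop, z up.
- rivet_tin: Bystander, loose: flat round tin, 43 mm across, 21 mm high, on the fixture's board behind the plunger (board top 16 mm above the bench). Origin at the centre of its underside.
- brass_weight: Bystander, loose: small knobbed brass weight, 24 mm across, 35 mm high, on the board near its corner on the pawl's side. Origin at the centre of its underside.
- thread_spool: Bystander, loose: upright wooden spool of thread, 38 mm across, 50 mm high, on the bench beside the board. Origin at the centre of its underside.
- beeswax: Bystander, loose: lump of beeswax, 30 x 50 mm, 20 mm high, on the bench beside the board on the plunger's side. Origin at the centre of its underside.
- green_case: Bystander, loose: dark green case with rounded ends, 70 x 119 mm, 31 mm high, on the bench. Origin at the centre of its underside.
- bead_jar: Bystander, loose: small glass jar with a knob lid, 44 mm across, 61 mm high, on the bench. Origin at the centre of its underside.
- fixture: Dark steel board, fixed to the bench, that carries plate, pawl and plunger; 16 mm thick. Origin on the bench under the plate's axis, axes as for plate_center; the board reaches from x -125 to +100 mm and y -155 to +100 mm. The pawl's bracket at x -86 to -120 mm is 43 mm high. The lock plunger's axis is at x 0, y -115 mm.
There are look-alikes about, which are no part of the job. Leave any blue or green look-alike of the pendant_stone alone.

How it is judged:
On the way, in this order (a step that is already met when the one before it is completed fails the run):
1. the plate has gone through the second click (value of joint index_plate above 0.66759 rad and value of joint lock_plunger below 0.002 m).
2. the plate rests in the fourth click, lock plunger still up (value of joint index_plate between 1.4708 and 1.6708 rad and velocity of joint index_plate between -0.1 and 0.1 rad/s and value of joint lock_plunger below 0.002 m), for 0.1 s.
3. the lock plunger is pressed down (value of joint index_plate between 1.4708 and 1.6708 rad and value of joint lock_plunger above 0.0065 m), for 0.1 s.
At the end, for the whole second after the job is handed in: The plate stands in the fourth click clockwise from the start (1.57 rad, within 0.10 rad) and is still; the lock plunger is at least 6.5 mm of its 8 mm down; the pendant lies flat between its pins on the plate (all of step 3 and velocity of joint index_plate between -0.05 and 0.05 rad/s and horizontal distance between pendant_stone and plate_center below 0.02 m and height (world z) of pendant_stone below 0.049 m and angle between pendant_stone's own z axis and vertical below 0.15 rad); the robot touches nothing.
It fails at once if the plate is turned back (more than 0.15 rad anticlockwise of its start) or past the fourth click (more than 0.22 rad beyond it) (value of joint index_plate below -0.15 rad or value of joint index_plate above 1.7908 rad).
It fails at once if the lock plunger is pressed before the plate stands in the fourth click (value of joint lock_plunger above 0.003 m and not (value of joint index_plate between 1.4208 and 1.7208 rad)).
It fails at once if a peg or the plate is pinched or forced (more than 38 N from the fingers) (contact force between the fingers and index_plate above 38 N).
It fails at once if the pendant is lifted or knocked out of its pins (height (world z) of pendant_stone above 0.052 m or horizontal distance between pendant_stone and plate_center above 0.025 m).
It fails at once if another object is moved more than 20 mm or lifted (distance of any of rivet_tin, brass_weight, thread_spool, beeswax, green_case, bead_jar from where it was at the start of the episode above 0.02 m).
It also fails if it takes over 58 s, if anything falls off the work surface, if the arm or the gripper's body presses on something with over 40 N, if the wrist force passes 120 N, or if a joint passes its speed limit or range.

## Working session

There is one attempt and no reset: what is moved stays moved. The work goes in short steps, Python scripts to look and compute and a tool call to move; the robot and the scene stay as the last step left them, time stands still between calls to the robot, and variables do not carry over. Pictures are saved under pics/ and viewed, at most 10 in all, crops included, and the job is handed in when it is done.

Besides the shell and the picture viewer there is one more tool, called after "Emit:" by a JSON object that holds its "op" and its "data". arm_command: Moves the arm, as the interface text tells. Its arguments: {"type":"object","properties":{"rows":{"type":"array","items":{"type":"array","items":{"type":"number"}}},"hand":{"type":"number"},"newtons":{"type":"number"}},"required":["rows"]}

```bash
mkdir -p pics; cat > h.py <<'E'
import numpy as np, cv2
from plant import readout, viewer, arm
def snap(n,f=None):
    s=viewer.snapshot(n)
    if f: cv2.imwrite('pics/'+f,s['img'][:,:,::-1])
    return s
def ray(s,u,v,z):
    R,t=np.array(s['R']),np.array(s['t']); c=-R.T@t
    d=R.T@np.linalg.inv(s['K'])@[u,v,1]
    return c+d*(z-c[2])/d[2]
def proj(s,X):
    p=np.array(s['K'])@(np.array(s['R'])@X+s['t']); return p[:2]/p[2]
E
python3 - <<'E'
from h import *
import pickle
S={n:snap(n,n+'0.png') for n in('scene','top')}
pickle.dump(S,open('s0.pkl','wb'))
for n in S: print(n,-np.array(S[n]['R']).T@S[n]['t'],np.round(S[n]['R'],2).tolist(),S[n]['K'][0][0])
print(readout.state())
E
```

```text
scene [-0.02975811 -0.71842304  0.72642537] [[0.78, -0.63, 0.02], [-0.34, -0.44, -0.83], [0.53, 0.64, -0.56]] 414.44930103970165
top [0.35315305 0.00392363 1.26180515] [[-0.01, -1.0, -0.01], [-0.99, 0.01, -0.16], [0.16, 0.01, -0.99]] 439.5753861286134
{'time_s': 0.1, 'joint_positions': array([-1.31486675,  0.46935243, -0.04858663,  1.53356926,  0.02409232,
        1.1410061 , -0.08230667]), 'qd': array([ 0.00087491, -0.00118608,  0.00080547, -0.00370065, -0.0014169 ,
        0.00089263, -0.00249168]), 'joint_efforts': array([ 1.50201020e-03, -5.11518860e+01, -4.64797276e-02, -2.38390338e+01,
        1.08093207e-02,  4.40119766e-03,  7.52427933e-07]), 'position': array([0.18954473, 0.64742681, 0.30297406]), 'tcp_rot': array([-9.54339043e-05,  1.41928074e-01,  9.89876586e-01, -8.69748936e-04]), 'contact_force': array([-0.52530221, -0.26789584,  0.31445022]), 'torque': array([-0.00867436, -0.01532294,  0.02871862]), 'gripper_force': 0.0, 'width': 0.08543782532728882}
```

View pics/top0.png

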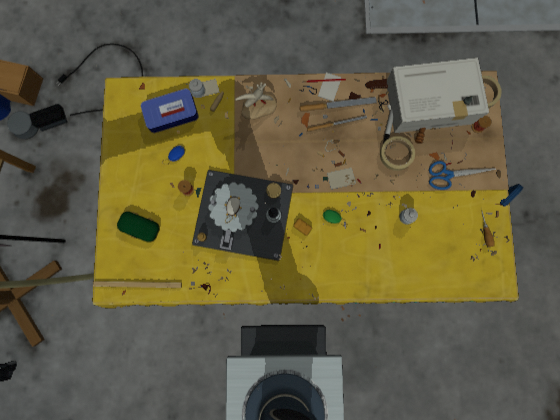

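View pics/scene0.png

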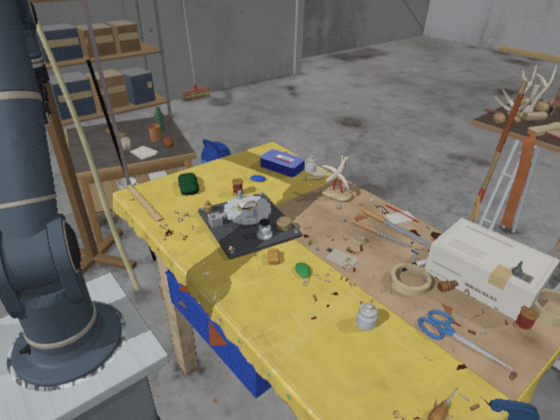

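The top view shows the fixture with the plate near (233,208), the pawl at (226,240), the plunger at (274,213) and the tin at (274,190). Blue (177,153) and green (332,216) look-alikes lie off the plate. The white pebble at about (233,207), between the pins on the plate, fits the description. I'll confirm it in a crop.

```bash
python3 - <<'E'
from h import *
import pickle
S=pickle.load(open('s0.pkl','rb'));s=S['top'];im=s['img'][:,:,::-1]
c=cv2.resize(im[160:270,170:310],None,fx=5.5,fy=5.4,interpolation=cv2.INTER_CUBIC)
c=cv2.convertScaleAbs(c,alpha=1.3); cv2.imwrite('pics/top_crop.png',c); print(c.shape)
c=cv2.resize(S['scene']['img'][185:260,190:310,::-1],None,fx=6,fy=6,interpolation=cv2.INTER_CUBIC)
cv2.imwrite('pics/scene_crop.png',cv2.convertScaleAbs(c,alpha=1.2))
for n,u,v,z in [('plate',233,208,.044),('plunger',274,213,.064),('c1',208,170,.016),('c2',292,184,.016),('c3',277,260,.016),('c4',193,245,.016)]: print(n,ray(s,u,v,z))
E
```

```text
(594, 770, 3)
plate [0.55769911 0.13786025 0.044     ]
plunger [0.53884993 0.0223762  0.064     ]
c1 [0.67594772 0.21462424 0.016     ]
c2 [ 0.63064215 -0.02994713  0.016     ]
c3 [0.41217805 0.01606891 0.016     ]
c4 [0.45733296 0.25423068 0.016     ]
```

View pics/top_crop.png

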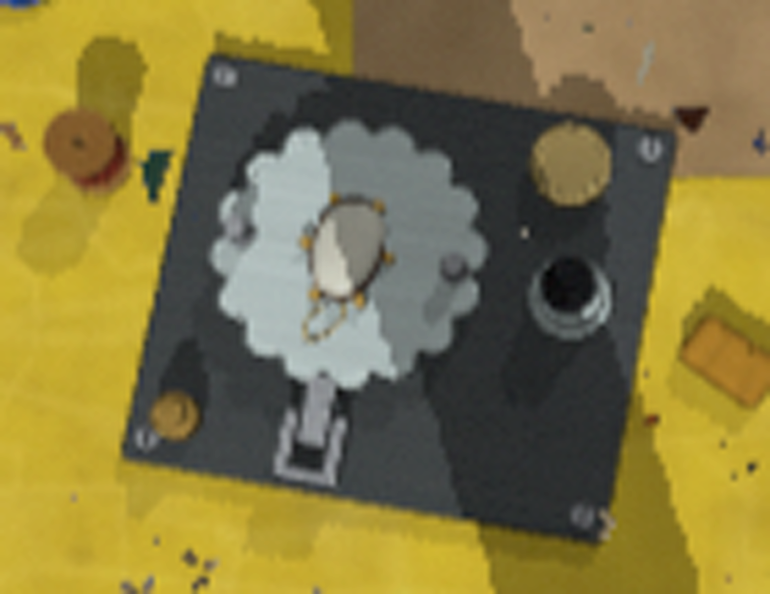

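View pics/scene_crop.png

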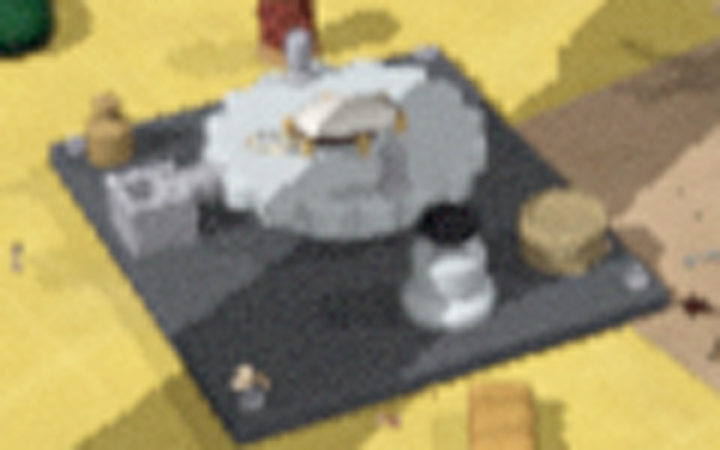

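The crop confirms the white pendant between the brass pins on the plate. In crop pixels, the pegs are at (238,218) and (454,263) and the black plunger head is at (568,283). The tin is at (572,163), the spool at (85,145), the weight at (175,412) and the pawl at (315,400).

```bash
python3 - <<'E'
from h import *
import pickle
s=pickle.load(open('s0.pkl','rb'))['top']
f=lambda u,v,z: ray(s,u/5.5+170-.4,v/5.4+160-.4,z)[:2]
C=np.array([f(213,55,.016),f(677,128,.016),f(603,545,.016),f(123,460,.016)])
F=np.array([[.1,.1],[.1,-.155],[-.125,-.155],[-.125,.1]])
Fz=F-F.mean(0);Cz=C-C.mean(0)
a=np.arctan2((Fz[:,0]*Cz[:,1]-Fz[:,1]*Cz[:,0]).sum(),(Fz*Cz).sum())
R=np.array([[np.cos(a),-np.sin(a)],[np.sin(a),np.cos(a)]])
o=C.mean(0)-R@F.mean(0)
print('yaw',a,'centre',o,'resid',np.round(C-(F@R.T+o),4).tolist())
for n,u,v,z in [('pl',238,216,.070),('pr',454,262,.070),('plunger',568,283,.064),('plate',350,254,.044),('tin',572,162,.037),('weight',175,410,.05),('spool',85,140,.05)]:
    p=f(u,v,z); print(n,p,'fix',np.round(R.T@(p-o),4))
print('plunger from fixture',R@[0,-.115]+o)
E
```

```text
yaw -0.1866115054209681 centre [0.56185229 0.13687144] resid [[-0.0021, -0.0029], [0.0013, 0.002], [0.0004, 0.002], [0.0004, -0.0011]]
pl [0.57760863 0.19080568] fix [0.0055 0.0559]
pr [0.55229815 0.08226167] fix [ 0.0007 -0.0554]
plunger [0.54166151 0.02545713] fix [ 0.0008 -0.1132]
plate [0.5615791  0.13721289] fix [-0.0003  0.0003]
tin [0.61040737 0.02322279] fix [ 0.0688 -0.1027]
weight [0.48047686 0.22451613] fix [-0.0962  0.071 ]
spool [0.62292508 0.27324864] fix [0.0347 0.1453]
plunger from fixture [0.54051631 0.023868  ]
```

Emit:
{"op": "arm_command", "data": {"rows": [[3.2,-4.1,-0.8,0.01],[3.2,-4.1,-0.8,0.01],[3.2,-4.1,-0.8,0.01],[3.2,-4.1,-0.8,0.01],[3.2,-4.1,-0.8,0.01],[3.2,-4.1,-0.8,0.01],[3.2,-4.1,-0.8,0.01],[3.2,-4.1,-0.8,0.01],[3.2,-4.0,-0.8,0],[3.2,-4.0,-0.8,0],[3.2,-4.0,-0.8,0],[0,0,0,0]], "hand": 0, "newtons": 20}}

```text
time_s: 1.6
position: [0.5437, 0.1946, 0.215]
tcp_rot: [-0.0, 0.107, 0.994, -0.002]
contact_force: [-0.5, 0.4, 0.3]
width: 0.0001
gripper_force: 0.0
```

```bash
python3 - <<'E'
from h import *
import pickle
st=readout.state(); print(st['time_s'],st['position'],st['tcp_rot'],st['width'])
s=snap('wrist','w1.png'); pickle.dump(s,open('w1.pkl','wb'))
p=st['position']
print('tip px',proj(s,p-[0,0,.073]), [proj(s,np.array([.565,.137,.044])+d) for d in [np.zeros(3),np.array([.0115,.055,.026]),np.array([-.0115,-.055,.026])]])
E
```

```text
1.6 [0.54367773 0.19464965 0.21495467] [-2.87234262e-05  1.06535201e-01  9.94307734e-01 -1.54274158e-03] 0.00014256512924904738
tip px [277.61664652 273.94818215] [array([218.65457682, 254.49445746]), array([283.00957458, 267.66266854]), array([142.20382566, 268.41329185])]
```

View pics/w1.png

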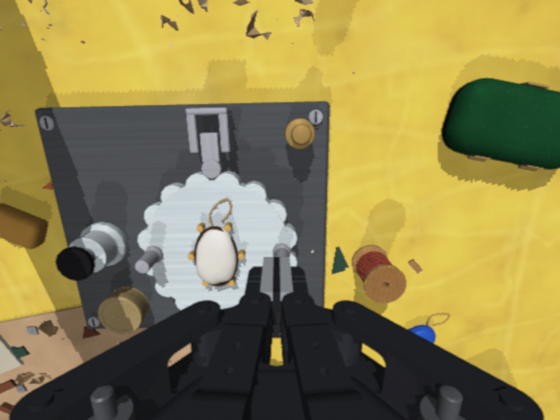

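The wrist view shows the pawl at (209,155), the right peg's top at about (144,268), and the left peg just behind the closed fingertip at (277,262). The plunger head is at (75,264). The predicted pixels agree to about 2 px.

```bash
python3 - <<'E'
from h import *
import pickle
s=pickle.load(open('w1.pkl','rb'))
print('plunger',ray(s,75,264,.064),'pr',ray(s,144,268,.070))
g=cv2.cvtColor(s['img'],cv2.COLOR_RGB2GRAY); m=(g<45).astype(np.uint8); m[:, 110:]=0; m[:220]=0
n,l,st,c=cv2.connectedComponentsWithStats(m)
i=1+np.argmax(st[1:,4]); print(st[i],c[i],ray(s,*c[i],.064))
# rotating-frame finger path: radial 58, trailing 17
o=np.array([.563,.137])
for th in list(range(-12,85,6))+[82,84]:
    a=np.radians(78.3-th);u=np.array([np.cos(a),np.sin(a)]);w=np.array([-u[1],u[0]])
    print(th,np.round(o+.058*u+.017*w,4))
E
```

```text
plunger [0.54047672 0.02594687 0.064     ] pr [0.55345626 0.08352838 0.07      ]
[  10  350  100   70 3644] [ 66.15998902 393.53375412] [ 0.66545918 -0.03739105  0.064     ]
-12 [0.5457 0.1949]
-6 [0.5518 0.1964]
0 [0.5581 0.1972]
6 [0.5644 0.1974]
12 [0.5707 0.1969]
18 [0.577  0.1958]
24 [0.583 0.194]
30 [0.5889 0.1916]
36 [0.5945 0.1886]
42 [0.5997 0.185 ]
48 [0.6045 0.1809]
54 [0.6089 0.1764]
60 [0.6127 0.1714]
66 [0.616 0.166]
72 [0.6188 0.1603]
78 [0.6209 0.1543]
84 [0.6224 0.1482]
82 [0.622  0.1502]
84 [0.6224 0.1482]
```

Emit:
{"op": "arm_command", "data": {"rows": [[0,0,-4,0],[0,0,-3.0,0],[0,0,-1.6,0],[0,0,0,0]]}}

```text
time_s: 2.15
position: [0.5407, 0.2007, 0.1292]
tcp_rot: [-0.001, 0.101, 0.995, -0.0]
contact_force: [-0.3, -0.4, -1.0]
width: -0.0001
gripper_force: 0.0
```

Emit:
{"op": "arm_command", "data": {"rows": [[0.41,-0.05,0,0],[0.41,-0.05,0,0],[0.41,-0.05,0,0],[0.41,-0.05,0,0],[0.31,0.01,0,-0.05],[0.31,0.01,0,-0.05],[0.31,-0.03,0,-0.05],[0.31,-0.03,0,-0.05],[0.31,-0.05,0,-0.05],[0.31,-0.05,0,-0.05],[0.3,-0.09,0,-0.05],[0.3,-0.09,0,-0.05]]}}

```text
time_s: 3.65
position: [0.5826, 0.1946, 0.1299]
tcp_rot: [-0.0, 0.299, 0.954, 0.0]
contact_force: [-2.5, 1.9, 0.9]
width: -0.0002
gripper_force: 2.0
```

```bash
python3 - <<'E'
from h import *
import pickle
s=snap('top'); pickle.dump(s,open('t2.pkl','wb'))
c=cv2.resize(s['img'][160:270,170:310,::-1],None,fx=5.5,fy=5.4,interpolation=cv2.INTER_CUBIC)
cv2.imwrite('pics/t2.png',cv2.convertScaleAbs(c,alpha=1.3))
E
```

```text
(no output)
```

View pics/t2.png

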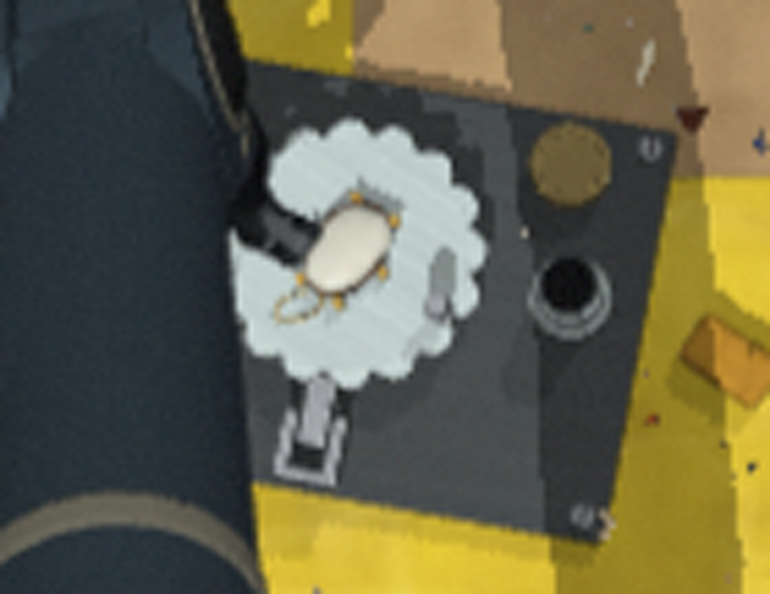

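The right peg has moved one click to (438,303), and the pendant and loop have turned with the plate. The dark finger is near (290,235), close to the pebble. I'll check that clearance in numbers.

```bash
python3 - <<'E'
from h import *
import pickle
s=pickle.load(open('t2.pkl','rb'))
q=lambda X:np.round((proj(s,X)-[170-.4,160-.4])*[5.5,5.4])
u=np.array([2*.299*.954,2*.954**2-1]);x=np.array([u[1],-u[0]])
for z in(.057,.08,.129):
  print(z,[q(np.array([*(np.array([.5826,.1946])+a*.0145*u+b*.011*x),z])).tolist() for a,b in[(-1,-1),(-1,1),(1,1),(1,-1)]])
f=lambda u,v,z: ray(s,u/5.5+170-.4,v/5.4+160-.4,z)[:2]
p=f(437,303,.07); o=np.array([.564,.1375]); d=p-o
print(p,np.hypot(*d),np.degrees(np.arctan2(-d[1],-d[0])))
st=readout.state();print(st['time_s'],st['contact_force'])
E
```

```text
0.057 [[245.0, 244.0], [270.0, 209.0], [224.0, 179.0], [199.0, 213.0]]
0.08 [[238.0, 236.0], [264.0, 201.0], [217.0, 170.0], [191.0, 205.0]]
0.129 [[222.0, 219.0], [249.0, 182.0], [200.0, 149.0], [173.0, 186.0]]
[0.53129652 0.09079652] 0.057015191648610464 54.998886189968424
3.7 [-1.30888719  0.56043677  1.24203642]
```

Emit:
{"op": "arm_command", "data": {"rows": [[0.29,-0.12,0,-0.05],[0.29,-0.12,0,-0.05],[0.28,-0.15,0,-0.05],[0.28,-0.15,0,-0.05],[0.26,-0.18,0,-0.05],[0.26,-0.18,0,-0.05],[0.24,-0.2,0,-0.05],[0.24,-0.2,0,-0.05],[0.22,-0.23,0,-0.05],[0.22,-0.23,0,-0.05],[0.19,-0.25,0,-0.05],[0.19,-0.25,0,-0.05]]}}

```text
time_s: 5.2
position: [0.613, 0.1707, 0.13]
tcp_rot: [0.001, 0.568, 0.823, -0.0]
contact_force: [0.4, 0.3, 0.3]
width: -0.0001
gripper_force: 0.0
```

```bash
cat > look.py <<'E'
from h import *
import sys,pickle
n=sys.argv[1]; s=snap('top'); pickle.dump(s,open(n+'.pkl','wb'))
c=cv2.resize(s['img'][160:270,170:310,::-1],None,fx=5.5,fy=5.4,interpolation=cv2.INTER_CUBIC)
cv2.imwrite(f'pics/{n}.png',cv2.convertScaleAbs(c,alpha=1.3))
o=np.array([.564,.1375])
for k in range(1,6):
    a=np.radians(78.4-22.5*k); print(k,np.round((proj(s,np.array([*(o-.056*np.array([np.cos(a),np.sin(a)])),.07]))-[169.6,159.6])*[5.5,5.4]))
st=readout.state();print(st['time_s'],st['position'],st['contact_force'])
E
python3 look.py t3
```

```text
1 [436. 300.]
2 [405. 331.]
3 [365. 347.]
4 [321. 348.]
5 [280. 332.]
5.25 [0.61323433 0.170208   0.13001362] [ 0.69441162 -0.84182691  0.04519694]
```

View pics/t3.png

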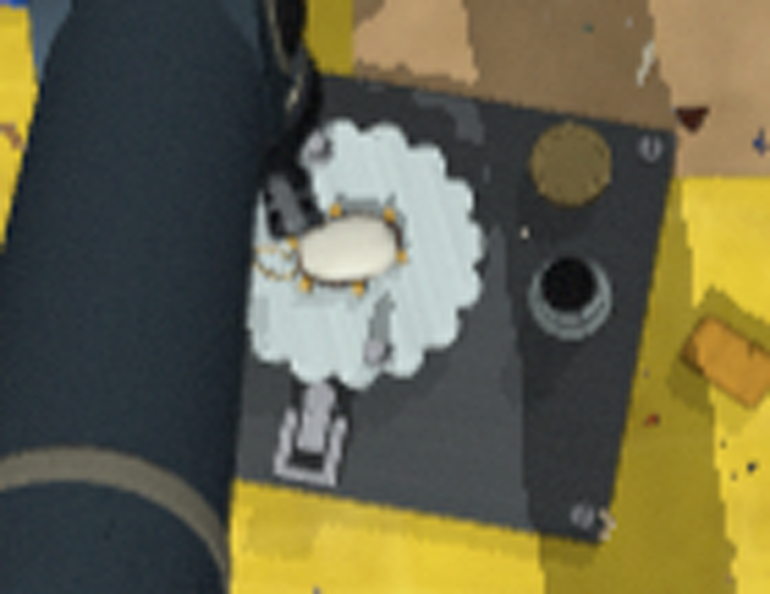

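The right peg is at (375,350), which is the third click (predicted (365,347)). The finger is clear of the peg with no contact force. Next is the last click, at a slower speed.

Emit:
{"op": "arm_command", "data": {"rows": [[0.11,-0.18,0,-0.035],[0.11,-0.18,0,-0.035],[0.11,-0.18,0,-0.035],[0.09,-0.19,0,-0.035],[0.09,-0.19,0,-0.035],[0.09,-0.19,0,-0.035],[0.07,-0.2,0,-0.035],[0.07,-0.2,0,-0.035],[0.07,-0.2,0,-0.035],[0.05,-0.2,0,-0.035],[0.02,-0.1,0,0],[0,0,0,0]]}}

```text
time_s: 6.75
position: [0.621, 0.1512, 0.1299]
tcp_rot: [0.0, 0.702, 0.713, -0.0]
contact_force: [0.2, -0.1, 0.1]
width: 0.0002
gripper_force: 0.0
```

```bash
python3 look.py t4
```

```text
1 [436. 300.]
2 [405. 331.]
3 [365. 347.]
4 [321. 348.]
5 [280. 332.]
6.8 [0.62101634 0.15154051 0.1299118 ] [-0.67097332  0.24882864 -0.39291958]
```

View pics/t4.png

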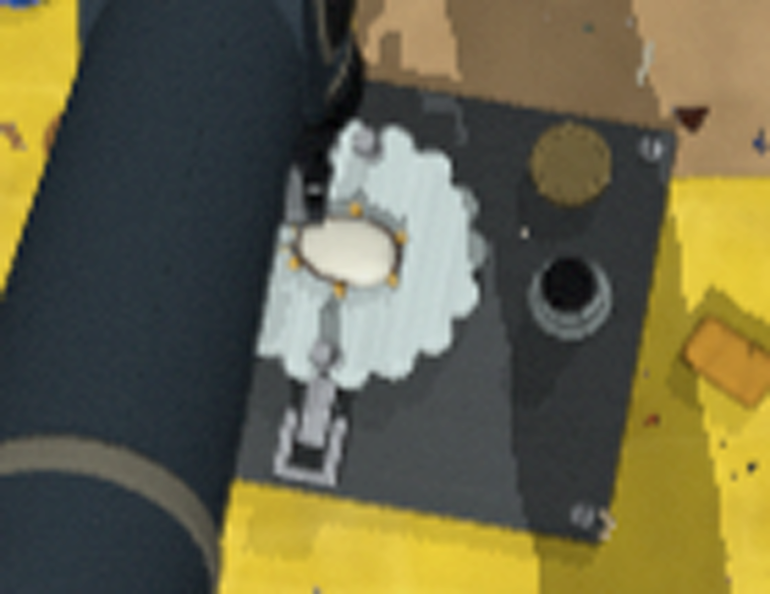

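The right peg is at (322,350), which matches the fourth click (predicted (321,348)), and there is no contact force. I'll lift and move over the plunger at (0.541, 0.025).

Emit:
{"op": "arm_command", "data": {"rows": [[0,0,3,0],[0,0,4,0],[-2,-3.15,0,0],[-2,-3.15,0,0],[-2,-3.15,0,0],[-2,-3.2,0,0],[0,0,-2,0],[0,0,-2,0],[0,0,-1,0],[0,0,0,0],[0,0,0,0]]}}

```text
time_s: 8.18
position: [0.5415, 0.0254, 0.1505]
tcp_rot: [0.0, 0.701, 0.713, 0.0]
contact_force: [1.1, 0.6, -0.0]
width: -0.0002
gripper_force: 0.0
```

```bash
python3 - <<'E'
from h import *
s=snap('wrist','w2.png'); st=readout.state(); p=st['position']; print(p,st['contact_force'],proj(s,p-[0,0,.073]),proj(s,np.array([.541,.025,.064])))
E
```

```text
[0.54152928 0.02547501 0.15060709] [-0.64133741  0.01404801 -0.26740171] [278.28387235 271.67153793] [277.1663631  261.26032221]
```

View pics/w2.png

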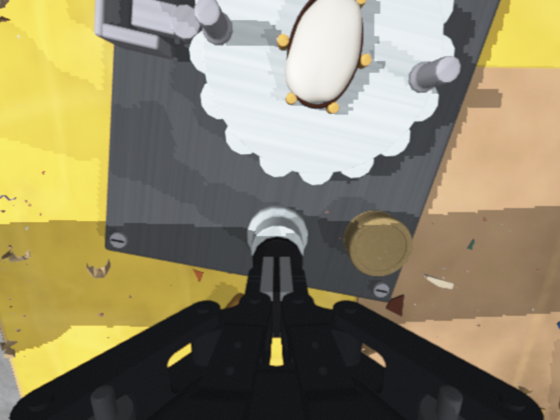

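The wrist view shows the plunger head and collar at (277,240), directly under the closed fingers at (277,265). The pegs lie across in the pawl's direction at (212,22) and (440,72), and the pendant sits between its pins. Now pressing.

Emit:
{"op": "arm_command", "data": {"rows": [[0,0,-0.6,0],[0,0,-0.4,0],[0,0,-0.3,0],[0,0,-0.3,0],[0,0,-0.3,0],[0,0,-0.2,0],[0,0,-0.1,0],[0,0,0,0]]}}

```text
time_s: 9.22
position: [0.541, 0.0254, 0.1286]
tcp_rot: [-0.0, 0.701, 0.713, 0.0]
contact_force: [-3.9, 0.2, 9.7]
width: -0.0001
gripper_force: 4.8
```

Emit:
{"op": "arm_command", "data": {"rows": [[0,0,-0.1,0],[0,0,-0.05,0],[0,0,0,0],[0,0,0,0]]}}

```text
time_s: 9.72
position: [0.541, 0.0253, 0.1284]
tcp_rot: [-0.001, 0.702, 0.713, 0.001]
contact_force: [-6.8, 0.6, 20.9]
width: -0.0002
gripper_force: 10.4
```

At 21 N it no longer moves, so the plunger has bottomed, at the expected height. Retreating straight up.

Emit:
{"op": "arm_command", "data": {"rows": [[0,0,1,0],[0,0,3,0],[0,0,4,0],[0,-3,3,0],[0,-5,2,0],[0,-5,0,0],[0,-5,0,0],[0,0,0,0],[0,0,0,0],[0,0,0,0]]}}

```text
time_s: 10.98
position: [0.5413, -0.1528, 0.2561]
tcp_rot: [-0.0, 0.7, 0.714, 0.0]
contact_force: [-0.4, 0.8, -0.5]
width: -0.0
gripper_force: 0.0
```

```bash
python3 look.py t5
```

```text
1 [436. 300.]
2 [405. 331.]
3 [365. 347.]
4 [321. 348.]
5 [280. 332.]
11.025 [ 0.54134294 -0.1528796   0.256183  ] [ 0.22175282 -0.40666826 -0.21932737]
```

View pics/t5.png

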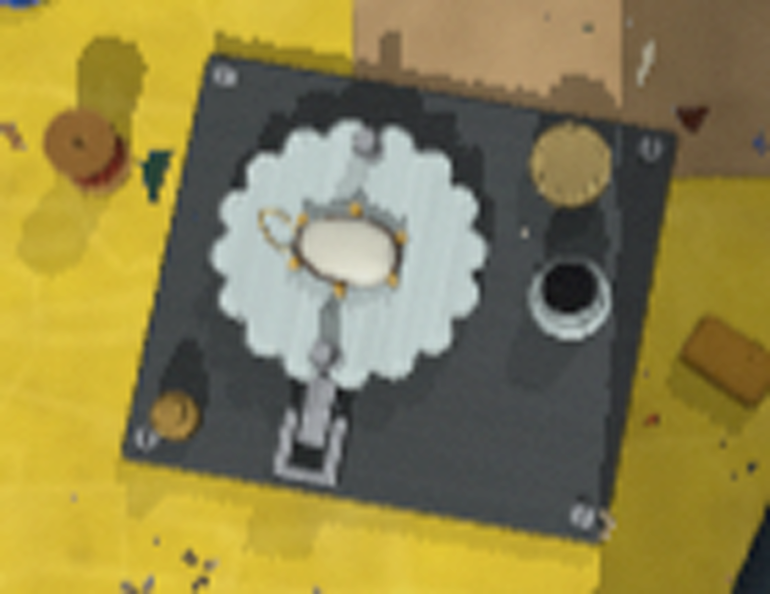

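The plate stands in the fourth click, with pegs at (368,142) and (322,350). The plunger head at (570,288) sits lower, the pendant is between its pins, and the bystanders have not moved. Handing in.

```bash
python3 -c "
from plant import arm
print(arm.hand_in())"
```

```text
the job is handed in; nothing more can be done
None
```

I pushed the turntable clockwise four clicks and pressed the lock plunger fully down, then handed the job in; the pendant and bystanders look in place in the last picture, and the hand-in gave no verdict.

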